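# Seat the dowels and hold the top rail over them

### The arm

A 7-joint arm with a two-finger parallel gripper is mounted at the origin on the work surface. World frame = base frame: x ahead of the robot, y to its left, z up, the work surface at z = 0. Lengths are in mm, angles in rad, forces in N, time in s.
With the tool pointing down it reaches from about 425 to 950 mm from the base axis. Payload 16.7 kg.
Tool frame: the origin (TCP) lies on the centre line of the jaws, within the pads' length; the fingertips stand ahead of it and the grasp point (between the pads) lies 2 mm behind it (arm.tip_reach is the z of the fingertips in the tool frame, in mm); z points along the fingers, y is the line along which they close (so a half turn about z gives the same grasp; the last joint's range is limited). The gripper opens to 94 mm and grips with 3 to 60 N. Pads are 16 mm wide; open, the fingers measure 119 mm over their backs; the gripper's body (75 mm by 177 mm) begins 78 mm behind the grasp point.
Start: joints at [-1.405, 0.426, 0.074, 1.606, -0.034, 1.111, -0.067], TCP at [209.644, 641.58, 222.467] pointing down, gripper open.
Joint ranges: [-2.85, 2.85], [-0.5, 2.14], [-1.23, 1.37], [0.21, 2.46], [-1.02, 4.16], [0.16, 2.05], [-2.73, 2.73]. Speed limits (rad/s): [1.89, 1.89, 2.39, 2.39, 3.01, 3.01, 3.01].

### API

Orientations are given as a 3x3 rotation matrix whose columns are the frame's x, y, z axes.
In Python, from station import arm, vision gives the robot as it stands. The module is installed in compiled form; this text tells all that it offers.
- The arm moves only by the tool servo_tool, never from a script. Its argument "steps" is a list of rows, each an object of numbers: "jaw": the opening, from 0 (shut) to 1 (fully open); "x", "y", "z": the shift along the tool's x, y, z as a fraction of full scale; "turn": the turn about the tool's z as a fraction of full scale. In form: [{"jaw": .., "x": .., "y": .., "z": .., "turn": ..}, ...]. A call has 1 to 20 rows; each row is the pose to reach, as a shift and turn from the pose commanded when the call began, along the tool's axes at that moment, turning the shorter way round; what a row does not reach only later rows make up. Full scale, the value 1, is 0.4 m for a shift and pi rad for a turn. A row lasts 1/8 s, in which the tool goes at most 62.5 mm and 10.7 degrees, less where a joint would pass 70% of its speed; a pose out of reach is approached as far as the arm can. A call with a number of a shift or a turn outside -1 to 1 is refused whole. A call with a gripper value outside its range is refused whole. The fingers move at their own pace and stop on an object; "force" is the grip in N (left out, the last holds). Time passes only in rows, so rows that repeat a pose let the fingers close. It gives the time, the measured TCP pose, the force, the opening and the grip force at its end, in the units of the state.
- arm.read_state(): the state, without advancing time (a new reading comes with each control period).
- vision.camera(name): name is "scene" or "top" or "wrist"; returns the picture (480x640x3 uint8, red, green, blue); there is no depth.
- vision.camera_model(name): a dict with "vertical_fov" (degrees; the focal length in pixels is half the picture's height over the tangent of half this angle, whatever the lens; pixels are square), "cx", "cy" (the principal point, pixels), "position" and "attitude" of the camera in the world; the wrist camera has in their place "tool_from_camera" (4x4, takes a point from camera to tool coordinates, whose origin is the TCP and whose axes are the flange's). Camera axes: x right, y up, looking along -z (the intrinsics and any distortion apply to the point x, -y, -z); pixel columns grow to the right and rows downward; lengths in mm; the calibration is good to about 2 mm. A picture is of the moment at which its call begins: read the wrist's pose just before it. camera_model takes no time and is no camera call.
- arm.job_done(): hands the job in; it is judged then, once.
The state is a dict: "time": time; "q": joint angles; "joint_vel": joint speeds; "effort": joint torques, N m; "tool_pos": TCP position; "ee_rot": TCP orientation; "contact_force": force on the tool from outside, world axes, zero at the start; "torque": the same for the moment, N m; "width": opening from 0.0 (shut) to 1.0 (fully open); "gripper_force": force on a finger pad.
Only numpy, scipy, OpenCV 4.12 (cv2) and the standard library are available. Lean on these libraries where they do the work, as an engineer would, in place of code of your own. Each camera call takes 0.05 s, during which the arm holds its last target. There are 200 camera calls.

### The job

First push both dowels in the clamped board fully home, leaving the rail where it lies. Then pick up the loose pine rail, carry it over the things on the bench without touching the vise, the board or the dowels with it and without disturbing the other things, and hold it level and lined up with its two holes straight over the two dowels, about a centimetre clear of their tops. Finish like that, still holding the rail in the gripper, so that I can glue the dowels and guide it down.

Things in the scene. Friction and masses are not known exactly. Their poses are not given: they have to be found in the camera images.
- vise: Dark cast iron bench vise, bolted down left or right on the bench, 270 mm long along its x (tommy bar to -x), jaw tops at 130 mm. Its 100 mm jaws clamp an upright pine board, 160 mm wide along the vise's y, 20 mm thick along its x, top edge 165 mm above the bench, with two dowels in that edge. Origin on the bench below the middle of the board; z up.
- dowel_a (a joint): How far dowel a is pushed down, m: 0 to 0.008 at the start, 0.014 fully home. Upright wooden dowel, 12 mm in diameter, in the board's top edge, 48 mm to the vise's -y of the middle. It stands 44 mm above the edge at 0, 30 mm (195 mm above the bench) at 0.014. Tight fit: slides under a push of about 6 N, stays where left, stops solidly when home.
- dowel_b (a joint): The same for dowel b, an equal dowel 48 mm to the vise's +y of the board's middle.
- dowel_a_tip (a point): Centre of the top of dowel a; moves down with it. Its axes are those of the vise, z up.
- dowel_b_tip (a point): Centre of the top of dowel b; moves down with it. Its axes are those of the vise, z up.
- rail: Loose pine rail lying flat on the bench, 220 mm long (its x), 44 mm wide (its y), 28 mm thick (z), 0.11 to 0.18 kg, with two 13.5 mm holes right through it from top to underside, 48 mm either side of the middle on its centre line. Origin in the middle of its underside. Either hole may go over either dowel.
- rail_hole_a (a point): Centre of the lower mouth of the rail's hole at its -x end, on the underside.
- rail_hole_b (a point): Centre of the lower mouth of the rail's hole at its +x end, on the underside.
- glue: Bystander: white glue bottle, 62 mm in diameter, 185 mm high, standing. Origin at the centre of its foot.
- jar: Bystander: glass jar with a steel lid, 68 mm in diameter, 100 mm high, standing. Origin at the centre of its foot.
- tin: Bystander: tin, 80 mm in diameter, 120 mm high, standing. Origin at the centre of its foot.
There are look-alikes about, which are no part of the job. Of the things like the rail, leave any that is black, blue or purple; of the rest the larger one is meant.

How it is judged:
By the outcome, as a careful person would: the job done as asked, in the order asked, and still so for the second after the job is handed in, while the arm keeps its last pose, push and grip.
It also fails if it takes over 58 s, if anything falls off the work surface, if the arm or the gripper's body presses on something with over 40 N, if the wrist force passes 120 N, or if a joint passes its speed limit or range.

## Working session

There is one attempt and no reset: what is moved stays moved. The work goes in short steps, Python scripts to look and compute and a tool call to move; the robot and the scene stay as the last step left them, time stands still between calls to the robot, and variables do not carry over. Pictures are saved under pics/ and viewed, at most 10 in all, crops included, and the job is handed in when it is done.

Besides the shell and the picture viewer there is one more tool, called after ">>>" as name(argument=value, ...), one argument or row to a line, values as JSON. servo_tool: Moves the arm, as the interface text tells. Its arguments: {"type":"object","properties":{"steps":{"type":"array","items":{"type":"object","properties":{"jaw":{"type":"number"},"x":{"type":"number","minimum":-1,"maximum":1},"y":{"type":"number","minimum":-1,"maximum":1},"z":{"type":"number","minimum":-1,"maximum":1},"turn":{"type":"number","minimum":-1,"maximum":1}}}},"force":{"type":"number"}},"required":["steps"]}

```bash
mkdir -p pics
python3 - <<'E'
from station import arm, vision
import cv2,numpy as np
np.set_printoptions(precision=4,suppress=True)
s=arm.read_state();print(s['time'],s['tool_pos'],s['ee_rot'],s['width'],arm.tip_reach)
for n in['scene','top','wrist']:
    print(n,vision.camera_model(n))
    cv2.imwrite(f'pics/{n}0.png',vision.camera(n)[:,:,::-1])
E
```

```text
0.0 [209.5283 641.2208 221.7917] [[-0.9505  0.3106 -0.0003]
 [ 0.3106  0.9505 -0.0012]
 [-0.0001 -0.0013 -1.    ]] 1.0024029722346421 17.0
scene {'vertical_fov': 55.210406944130604, 'cx': 329.7444253061544, 'cy': 243.30802863337738, 'position': array([1100.1164, -240.0713, 1257.7407]), 'attitude': array([[ 0.5693, -0.7038,  0.425 ],
       [ 0.8221,  0.4845, -0.299 ],
       [ 0.0045,  0.5196,  0.8544]])}
top {'vertical_fov': 44.30048802145089, 'cx': 310.4789873447499, 'cy': 220.85148780132133, 'position': array([ 334.5686,  186.1818, 1585.6868]), 'attitude': array([[ 0.0175,  0.988 , -0.1536],
       [-0.9998,  0.0176, -0.0003],
       [ 0.0024,  0.1536,  0.9881]])}
wrist {'vertical_fov': 64.98395885166764, 'cx': 320.81322218016487, 'cy': 236.9834647911177, 'tool_from_camera': array([[  -0.0003,    0.9689,    0.2473,   72.823 ],
       [   1.    ,    0.0004,   -0.0003,    1.2673],
       [  -0.0004,    0.2473,   -0.9689, -162.8608],
       [   0.    ,    0.    ,    0.    ,    1.    ]])}
```

View pics/scene0.png

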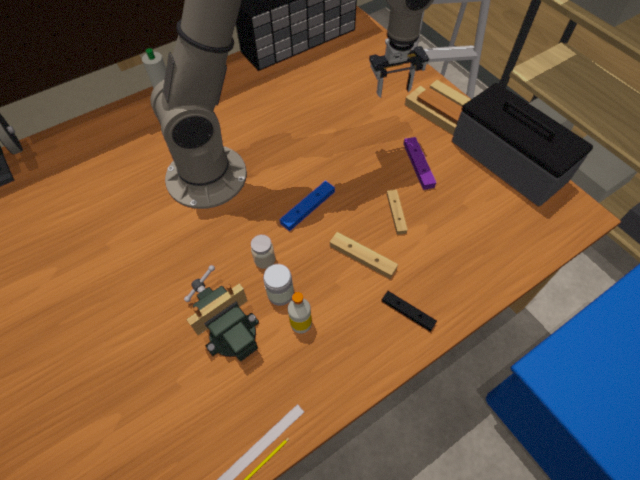

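View pics/top0.png

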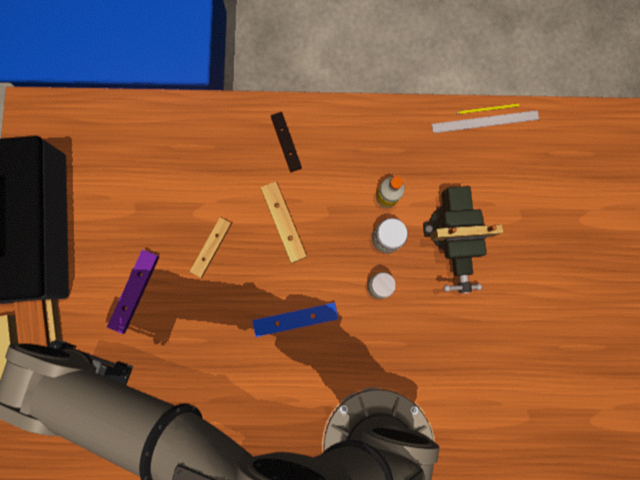

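The candidates in the top view are pine rails at (283,222) and (211,247), blue (296,319), purple (134,291) and black (286,142). The larger pine one at (283,222) fits the description. The vise board is at about (467,231), with the glue, tin and jar in a row at x≈385–392. I'll confirm the rail and board in one enlarged crop.

```bash
cat > h.py <<'E'
import numpy as np, cv2
from station import arm, vision
np.set_printoptions(precision=4,suppress=True)
def cam(n,s=None):
    m=vision.camera_model(n); f=240/np.tan(np.radians(m['vertical_fov'])/2)
    if n=='wrist':
        T=np.array(m['tool_from_camera']);R=np.array(s['ee_rot']);return f,m['cx'],m['cy'],R@T[:3,3]+s['tool_pos'],R@T[:3,:3]
    return f,m['cx'],m['cy'],np.array(m['position']),np.array(m['attitude'])
def px2w(c,u,v,z):
    f,cx,cy,p,R=c; d=R@np.array([(u-cx)/f,-(v-cy)/f,-1]); return p+d*(z-p[2])/d[2]
def w2px(c,P):
    f,cx,cy,p,R=c; q=R.T@(np.array(P)-p); return np.array([cx-f*q[0]/q[2],cy+f*q[1]/q[2]])
E
python3 - <<'E'
from h import *
im=cv2.imread('pics/top0.png')
a=cv2.resize(im[172:272,235:335],(400,400),interpolation=3)
b=cv2.resize(im[180:280,415:515],(400,400),interpolation=3)
cv2.imwrite('pics/c1.png',np.hstack([a,b]))
c=cam('top')
for n,u,v,z in[('rail',283,222,28),('board',467,231.5,165),('glue',396,183,185),('tin',391,233,120),('jar',382,285,100),('vtip',463,287,80)]: print(n,px2w(c,u,v,z))
E
```

```text
rail [572.274  260.0181  28.    ]
board [ 535.9697 -194.6778  165.    ]
glue [649.0398 -19.5157 185.    ]
tin [535.1548 -15.8971 120.    ]
jar [405.8716   4.3893 100.    ]
vtip [ 405.3904 -203.9707   80.    ]
```

View pics/c1.png

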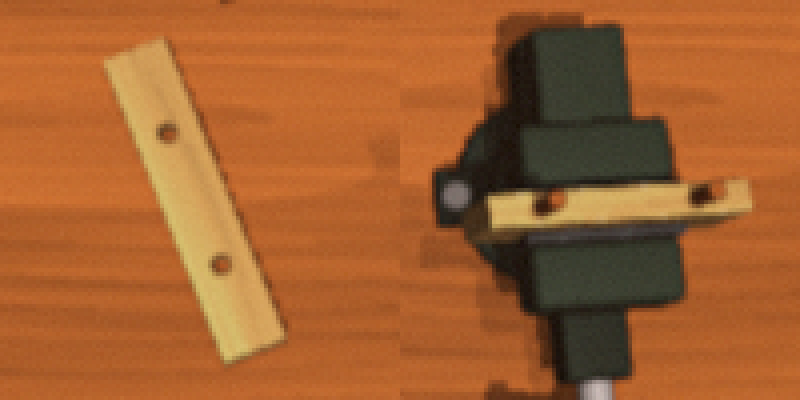

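The crop confirms the large pine rail, with holes at top-view px (276.8,205) and (290.5,238). The dowel tips are near (454,230) and (493,228). I'll move above the dowels, via +x to stay in reach.

Run:
```python
from h import *
c=cam('top')
h=[px2w(c,276.75,205,28),px2w(c,290.5,238,28)]
d=[px2w(c,454,229.7,202),px2w(c,493.5,228,202)]
for a in(h,d):
    e=a[1]-a[0];print(a,np.linalg.norm(e),np.degrees(np.arctan2(e[1],e[0])),(a[0]+a[1])/2)
s=arm.read_state();R=s['ee_rot'];p=s['tool_pos']
for t in([480,400,310],[530,-190,310]): print(R.T@(np.array(t)-p)/400)
```

```text
[array([618.1351, 277.9293,  28.    ]), array([529.5587, 239.0011,  28.    ])] 96.75324318777517 -156.27512152399666 [573.8469 258.4652  28.    ]
[array([ 534.4852, -154.0207,  202.    ]), array([ 540.2285, -247.8559,  202.    ])] 94.01085375460369 -86.49751540932846 [ 537.3568 -200.9383  202.    ]
[-0.83   -0.3636 -0.2197]
[-1.407  -1.7268 -0.2184]
```

>>> servo_tool(
  steps=[
    {"jaw": 0,"x": -0.83,"y": -0.364,"z": -0.22,"turn": 0.38},
    {"jaw": 0,"x": -0.83,"y": -0.364,"z": -0.22,"turn": 0.38},
    {"jaw": 0,"x": -0.83,"y": -0.364,"z": -0.22,"turn": 0.38},
    {"jaw": 0,"x": -0.83,"y": -0.364,"z": -0.22,"turn": 0.38},
    {"jaw": 0,"x": -0.83,"y": -0.364,"z": -0.22,"turn": 0.38},
    {"jaw": 0,"x": -0.83,"y": -0.364,"z": -0.22,"turn": 0.38},
    {"jaw": 0,"x": -0.83,"y": -0.364,"z": -0.22,"turn": 0.38},
    {"jaw": 0,"x": -0.83,"y": -0.364,"z": -0.22,"turn": 0.38},
    {"jaw": 0,"x": -0.83,"y": -0.364,"z": -0.22,"turn": 0.38},
  ],
)

```text
time: 1.27
tool_pos: [479.2, 400.7, 310.1]
ee_rot: [[-0.064, 0.998, -0.001], [0.998, 0.064, -0.0], [-0.0, -0.001, -1.0]]
contact_force: [0.2, 1.1, 0.4]
width: 0.077
gripper_force: 0.0
```

>>> servo_tool(
  steps=[
    {"jaw": 0,"x": -0.75,"y": 0.025},
    {"jaw": 0,"x": -0.75,"y": 0.025},
    {"jaw": 0,"x": -0.75,"y": 0.025},
    {"jaw": 0,"x": -0.75,"y": 0.025},
    {"jaw": 0,"x": -0.75,"y": 0.025},
    {"jaw": 0,"x": -0.75,"y": 0.025},
  ],
)

```text
invalid input
```

>>> servo_tool(
  steps=[
    {"jaw": 0,"x": -0.75,"y": 0.025},
    {"jaw": 0,"x": -0.75,"y": 0.025},
    {"jaw": 0,"x": -0.75,"y": 0.025},
    {"jaw": 0,"x": -0.75,"y": 0.025},
    {"jaw": 0,"x": -0.75,"y": 0.025},
    {"jaw": 0,"x": -0.75,"y": 0.025},
    {"jaw": 0,"x": -0.75,"y": 0.025},
  ],
)

```text
invalid input
```

Run:
```python
from h import *
s=arm.read_state();im=vision.camera('wrist')[:,:,::-1].copy()
cv2.imwrite('pics/w1.png',im)
import pickle;pickle.dump(s,open('w1.pkl','wb'));print(s['q'],s['tool_pos'])
```

```text
[-1.1351  0.2939  0.4282  1.6359 -0.1277  1.2402 -0.6171] [479.2028 400.7406 310.0757]
```

View pics/w1.png

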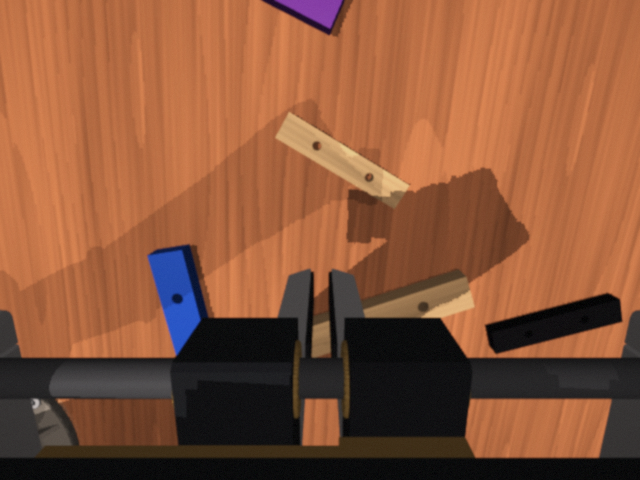

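The wrist view hides everything below or behind the fingertips at (318,275), so I need the dowels on the tool's +x side. That means hovering at about y≈-290. The rows seem to need every field, so I'll fill them all in.

>>> servo_tool(
  steps=[
    {"jaw": 0,"x": -0.86,"y": 0.015,"z": 0,"turn": 0},
    {"jaw": 0,"x": -0.86,"y": 0.015,"z": 0,"turn": 0},
    {"jaw": 0,"x": -0.86,"y": 0.015,"z": 0,"turn": 0},
    {"jaw": 0,"x": -0.86,"y": 0.015,"z": 0,"turn": 0},
    {"jaw": 0,"x": -0.86,"y": 0.015,"z": 0,"turn": 0},
    {"jaw": 0,"x": -0.86,"y": 0.015,"z": 0,"turn": 0},
    {"jaw": 0,"x": -0.86,"y": 0.015,"z": 0,"turn": 0},
  ],
)

```text
time: 2.2
tool_pos: [507.0, 55.2, 310.7]
ee_rot: [[-0.059, 0.998, 0.0], [0.998, 0.059, 0.0], [0.0, 0.0, -1.0]]
contact_force: [-0.5, 0.9, 0.2]
width: 0.006
gripper_force: 0.0
```

>>> servo_tool(
  steps=[
    {"jaw": 0,"x": -0.86,"y": 0.015,"z": 0,"turn": 0},
    {"jaw": 0,"x": -0.86,"y": 0.015,"z": 0,"turn": 0},
    {"jaw": 0,"x": -0.86,"y": 0.015,"z": 0,"turn": 0},
    {"jaw": 0,"x": -0.86,"y": 0.015,"z": 0,"turn": 0},
    {"jaw": 0,"x": -0.86,"y": 0.015,"z": 0,"turn": 0},
    {"jaw": 0,"x": -0.86,"y": 0.015,"z": 0,"turn": 0},
    {"jaw": 0,"x": -0.86,"y": 0.015,"z": 0,"turn": 0},
    {"jaw": 0,"x": -0.86,"y": 0.015,"z": 0,"turn": 0},
  ],
)

```text
time: 3.2
tool_pos: [534.7, -284.2, 310.0]
ee_rot: [[-0.063, 0.998, -0.001], [0.998, 0.063, 0.001], [0.001, -0.001, -1.0]]
contact_force: [-0.2, 0.2, -0.1]
width: 0.0
gripper_force: 0.0
```

Run:
```python
from h import *
s=arm.read_state();im=vision.camera('wrist')[:,:,::-1].copy()
cv2.imwrite('pics/w2.png',im)
import pickle;pickle.dump(s,open('w2.pkl','wb'));print(s['q'],s['tool_pos'],s['time'])
```

```text
[-0.2729  0.32    0.8439  1.6947 -0.2512  1.2409  0.6917] [ 534.6812 -284.1904  310.0246] 3.2
```

View pics/w2.png

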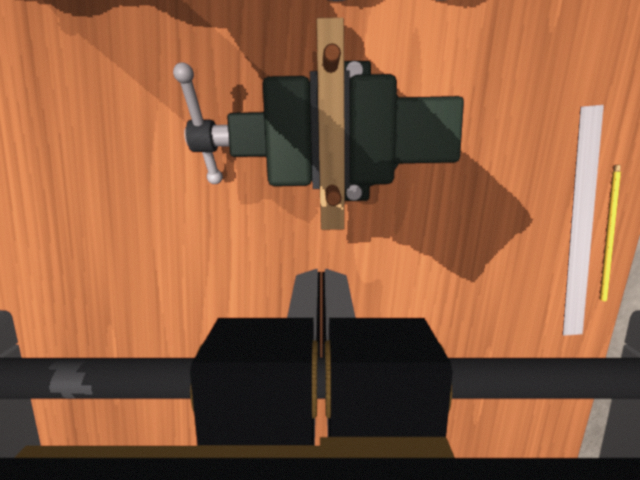

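The wrist view shows the board upright at column ~331, with dowel a at about (333,195) and dowel b at about (332,55). The tommy bar is to the left (-x). I'll enlarge the board.

Run:
```python
import cv2,numpy as np
im=cv2.imread('pics/w2.png')
a=cv2.resize(im[15:90,300:366],None,fx=6,fy=6,interpolation=3)[:,:396]
b=cv2.resize(im[160:235,300:366],None,fx=6,fy=6,interpolation=3)[:,:396]
cv2.imwrite('pics/c2.png',np.hstack([a,b]))
```

```text
(no output)
```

View pics/c2.png

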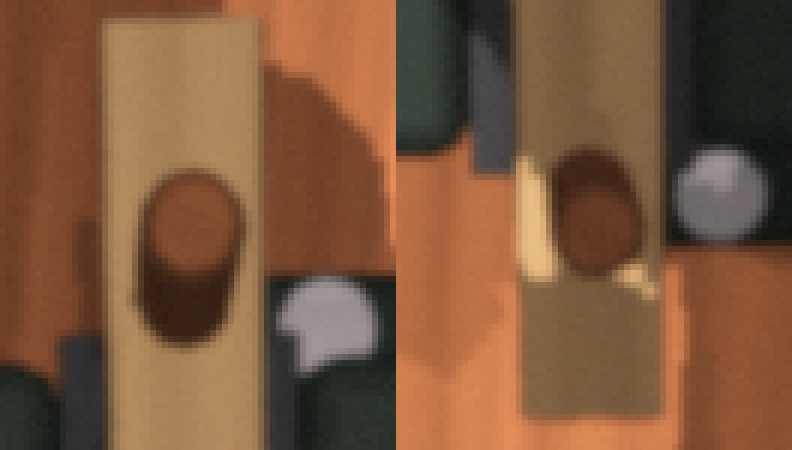

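Run:
```python
from h import *
import pickle
s=pickle.load(open('w2.pkl','rb'));c=cam('wrist',s)
B=px2w(c,330.2,18,165);A=px2w(c,332.5,207,165);print('ends',A,B,np.linalg.norm(B-A),np.degrees(np.arctan2(*(B-A)[[0,1]])),(A+B)/2)
for z in(198,202,206):
  a=px2w(c,333.5,198.7,z);b=px2w(c,332.2,52,z);print(z,a,b,np.linalg.norm(b-a),(a+b)/2)
# solve tips: z_a,z_b using axis pos from board
u=(B-A)/np.linalg.norm(B-A);m=(A+B)/2
for n,g,px in(('a',-48,(333.5,198.7)),('b',48,(332.2,52))):
  for z in(195,199,203,207): print(n,z,w2px(c,m+g*u+[0,0,z-165]),px)
```

```text
ends [ 542.2645 -263.2404  165.    ] [ 530.6611 -123.2691  165.    ] 140.45150912776646 -4.738907303728437 [ 536.4628 -193.2547  165.    ]
198 [ 541.1704 -251.4958  198.    ] [ 533.2635 -153.0434  198.    ] 98.76939225321443 [ 537.2169 -202.2696  198.    ]
202 [ 540.9974 -250.9126  202.    ] [ 533.2055 -153.8926  202.    ] 97.33237109543539 [ 537.1014 -202.4026  202.    ]
206 [ 540.8244 -250.3293  206.    ] [ 533.1475 -154.7417  206.    ] 95.89534993765636 [ 536.986  -202.5355  206.    ]
a 195 [333.3682 183.9808] (333.5, 198.7)
a 199 [333.5472 184.5857] (333.5, 198.7)
a 203 [333.7313 185.208 ] (333.5, 198.7)
a 207 [333.9208 185.8485] (333.5, 198.7)
b 195 [331.7305  40.6063] (332.2, 52)
b 199 [331.9009  39.0393] (332.2, 52)
b 203 [332.0767  37.4228] (332.2, 52)
b 207 [332.2582  35.7544] (332.2, 52)
```

>>> servo_tool(
  steps=[
    {"jaw": 0,"x": 0.0825,"y": 0.021,"z": 0.1,"turn": 0},
    {"jaw": 0,"x": 0.0825,"y": 0.021,"z": 0.19,"turn": 0},
    {"jaw": 0,"x": 0.0825,"y": 0.021,"z": 0.2,"turn": 0},
    {"jaw": 0,"x": 0.0825,"y": 0.021,"z": 0.21,"turn": 0},
    {"jaw": 0,"x": 0.0825,"y": 0.021,"z": 0.22,"turn": 0},
    {"jaw": 0,"x": 0.0825,"y": 0.021,"z": 0.228,"turn": 0},
  ],
)

```text
time: 4.0
tool_pos: [540.7, -252.8, 219.9]
ee_rot: [[-0.061, 0.998, 0.001], [0.998, 0.061, -0.0], [-0.0, 0.001, -1.0]]
contact_force: [-0.1, 0.6, 6.1]
width: 0.003
gripper_force: 3.2
```

>>> servo_tool(
  steps=[
    {"jaw": 0,"x": 0,"y": 0,"z": 0.004,"turn": 0},
    {"jaw": 0,"x": 0,"y": 0,"z": 0.008,"turn": 0},
    {"jaw": 0,"x": 0,"y": 0,"z": 0.011,"turn": 0},
    {"jaw": 0,"x": 0,"y": 0,"z": 0.011,"turn": 0},
  ],
)

```text
time: 4.5
tool_pos: [540.7, -252.8, 215.4]
ee_rot: [[-0.061, 0.998, 0.001], [0.998, 0.061, -0.0], [-0.0, 0.001, -1.0]]
contact_force: [0.5, 0.1, 4.3]
width: 0.007
gripper_force: 2.1
```

>>> servo_tool(
  steps=[
    {"jaw": 0,"x": 0,"y": 0,"z": 0.003,"turn": 0},
    {"jaw": 0,"x": 0,"y": 0,"z": 0.006,"turn": 0},
    {"jaw": 0,"x": 0,"y": 0,"z": 0.0085,"turn": 0},
    {"jaw": 0,"x": 0,"y": 0,"z": 0.0085,"turn": 0},
  ],
)

```text
time: 5.0
tool_pos: [540.8, -252.8, 212.2]
ee_rot: [[-0.061, 0.998, 0.001], [0.998, 0.061, -0.0], [-0.0, 0.001, -1.0]]
contact_force: [-1.0, -0.3, 8.1]
width: 0.001
gripper_force: 4.3
```

>>> servo_tool(
  steps=[
    {"jaw": 0,"x": 0,"y": 0,"z": 0.0025,"turn": 0},
    {"jaw": 0,"x": 0,"y": 0,"z": 0.0025,"turn": 0},
  ],
)

```text
time: 5.25
tool_pos: [540.9, -253.0, 212.0]
ee_rot: [[-0.061, 0.998, 0.002], [0.998, 0.061, 0.0], [-0.0, 0.002, -1.0]]
contact_force: [-3.9, 3.6, 19.8]
width: 0.01
gripper_force: 10.2
```

>>> servo_tool(
  steps=[
    {"jaw": 0,"x": 0,"y": 0,"z": -0.1,"turn": 0},
    {"jaw": 0,"x": 0.248,"y": -0.004,"z": -0.1,"turn": 0},
    {"jaw": 0,"x": 0.248,"y": -0.004,"z": -0.1,"turn": 0},
    {"jaw": 0,"x": 0.248,"y": -0.004,"z": -0.06,"turn": 0},
    {"jaw": 0,"x": 0.248,"y": -0.004,"z": -0.045,"turn": 0},
    {"jaw": 0,"x": 0.248,"y": -0.004,"z": -0.035,"turn": 0},
    {"jaw": 0,"x": 0.248,"y": -0.004,"z": -0.025,"turn": 0},
    {"jaw": 0,"x": 0.248,"y": -0.004,"z": -0.015,"turn": 0},
    {"jaw": 0,"x": 0.248,"y": -0.004,"z": -0.008,"turn": 0},
    {"jaw": 0,"x": 0.248,"y": -0.004,"z": -0.004,"turn": 0},
    {"jaw": 0,"x": 0.248,"y": -0.004,"z": -0.003,"turn": 0},
  ],
)

```text
time: 6.62
tool_pos: [532.8, -154.8, 212.2]
ee_rot: [[-0.06, 0.998, 0.0], [0.998, 0.06, -0.001], [-0.001, 0.0, -1.0]]
contact_force: [-4.4, -0.5, 12.6]
width: 0.002
gripper_force: 6.2
```

>>> servo_tool(
  steps=[
    {"jaw": 0,"x": 0,"y": 0,"z": 0.0025,"turn": 0},
    {"jaw": 0,"x": 0,"y": 0,"z": 0.0025,"turn": 0},
  ],
)

```text
time: 6.88
tool_pos: [532.9, -154.9, 211.9]
ee_rot: [[-0.059, 0.998, 0.001], [0.998, 0.059, -0.0], [-0.0, 0.001, -1.0]]
contact_force: [-7.6, 0.4, 22.2]
width: 0.001
gripper_force: 11.1
```

>>> servo_tool(
  steps=[
    {"jaw": 0,"x": 0,"y": 0,"z": -0.15,"turn": 0},
    {"jaw": 1,"x": 0.93,"y": -0.094,"z": -0.15,"turn": 0.388},
    {"jaw": 1,"x": 0.93,"y": -0.094,"z": -0.15,"turn": 0.388},
    {"jaw": 1,"x": 0.93,"y": -0.094,"z": -0.15,"turn": 0.388},
    {"jaw": 1,"x": 0.93,"y": -0.094,"z": -0.15,"turn": 0.388},
    {"jaw": 1,"x": 0.93,"y": -0.094,"z": -0.15,"turn": 0.388},
    {"jaw": 1,"x": 0.93,"y": -0.094,"z": -0.15,"turn": 0.388},
    {"jaw": 1,"x": 0.93,"y": -0.094,"z": -0.15,"turn": 0.388},
    {"jaw": 1,"x": 0.93,"y": -0.094,"z": -0.15,"turn": 0.388},
    {"jaw": 1,"x": 0.93,"y": -0.094,"z": -0.15,"turn": 0.388},
  ],
)

```text
time: 8.12
tool_pos: [472.4, 216.0, 270.5]
ee_rot: [[0.915, 0.403, -0.0], [0.403, -0.915, -0.001], [-0.0, 0.001, -1.0]]
contact_force: [0.3, -0.3, -0.5]
width: 0.926
gripper_force: 0.0
```

Run:
```python
from h import *
s=arm.read_state();im=vision.camera('wrist')[:,:,::-1].copy()
cv2.imwrite('pics/w3.png',im)
import pickle;pickle.dump(s,open('w3.pkl','wb'));print(s['q'],s['tool_pos'],s['ee_rot'],s['contact_force'])
```

```text
[-1.2561  0.1455  0.7908  1.9269 -0.1144  1.1149 -1.5758] [472.4331 216.0045 270.4972] [[ 0.9151  0.4032 -0.    ]
 [ 0.4032 -0.9151 -0.0007]
 [-0.0003  0.0006 -1.    ]] [ 0.3116 -0.2629 -0.5422]
```

View pics/w3.png

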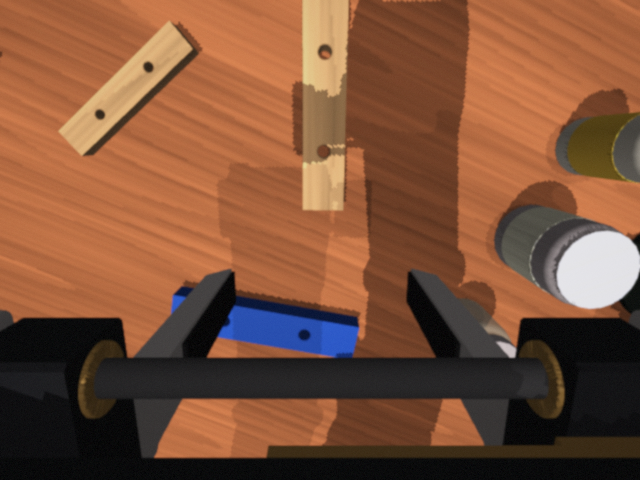

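The rail runs upward at column ~324, with holes at about (325,52) and (323.5,152) and its near end at row ~210.

Run:
```python
from h import *
import pickle
s=pickle.load(open('w3.pkl','rb'));c=cam('wrist',s);R=np.array(s['ee_rot'])
B=px2w(c,325,52,28);A=px2w(c,323.5,152,28);E=px2w(c,323,210,28)
m=(A+B)/2;print(A,B,np.linalg.norm(B-A),np.degrees(np.arctan2(*(B-A)[[1,0]])),m,np.linalg.norm(E-m))
print('width',px2w(c,303.2,180,28),px2w(c,345,180,28), R.T@(px2w(c,303.2,180,28)-m),R.T@(px2w(c,345,180,28)-m))
print(np.degrees(np.arctan2(R[1,0],R[0,0])),R.T@(m+[0,0,-8]-s['tool_pos'])/400)
```

```text
[528.0289 239.2941  28.    ] [616.6868 276.8952  28.    ] 96.30198347218162 22.982533386478103 [572.3578 258.0947  28.    ] 109.84188845853312
width [492.5834 247.3362  28.    ] [510.5811 206.4492  28.    ] [-77.3392 -22.3236   0.0099] [-77.3571  22.3492   0.0374]
23.78122275433825 [0.2712 0.0041 0.6262]
```

>>> servo_tool(
  steps=[
    {"jaw": 1,"x": 0.271,"y": 0.004,"z": 0.2,"turn": 0.0045},
    {"jaw": 1,"x": 0.271,"y": 0.004,"z": 0.3,"turn": 0.0045},
    {"jaw": 1,"x": 0.271,"y": 0.004,"z": 0.4,"turn": 0.0045},
    {"jaw": 1,"x": 0.271,"y": 0.004,"z": 0.5,"turn": 0.0045},
    {"jaw": 1,"x": 0.271,"y": 0.004,"z": 0.58,"turn": 0.0045},
    {"jaw": 1,"x": 0.271,"y": 0.004,"z": 0.62,"turn": 0.0045},
    {"jaw": 1,"x": 0.271,"y": 0.004,"z": 0.62,"turn": 0.0045},
  ],
  force=30,
)

```text
time: 9.05
tool_pos: [572.7, 256.3, 22.6]
ee_rot: [[0.921, 0.388, -0.0], [0.388, -0.921, -0.001], [-0.001, 0.0, -1.0]]
contact_force: [-0.2, 0.1, 1.7]
width: 1.002
gripper_force: 0.0
```

>>> servo_tool(
  steps=[
    {"jaw": 0,"x": 0,"y": 0,"z": 0,"turn": 0},
    {"jaw": 0,"x": 0,"y": 0,"z": 0,"turn": 0},
    {"jaw": 0,"x": 0,"y": 0,"z": 0,"turn": 0},
    {"jaw": 0,"x": 0,"y": 0,"z": 0,"turn": 0},
    {"jaw": 0,"x": 0,"y": 0,"z": 0,"turn": 0},
    {"jaw": 0,"x": 0,"y": 0,"z": 0,"turn": 0},
  ],
  force=30,
)

```text
time: 9.8
tool_pos: [572.4, 257.5, 22.7]
ee_rot: [[0.921, 0.388, -0.0], [0.388, -0.921, -0.0], [-0.0, 0.0, -1.0]]
contact_force: [-0.3, -0.7, 1.4]
width: 0.466
gripper_force: 30.0
```

>>> servo_tool(
  steps=[
    {"jaw": 0,"x": 0,"y": 0,"z": -0.03,"turn": 0},
    {"jaw": 0,"x": 0,"y": 0,"z": -0.1,"turn": 0},
    {"jaw": 0,"x": 0,"y": 0,"z": -0.2,"turn": 0},
    {"jaw": 0,"x": 0,"y": 0,"z": -0.3,"turn": 0},
    {"jaw": 0,"x": 0,"y": 0,"z": -0.4,"turn": 0},
    {"jaw": 0,"x": 0,"y": 0,"z": -0.5,"turn": 0},
    {"jaw": 0,"x": 0,"y": 0,"z": -0.6,"turn": -0.05},
    {"jaw": 0,"x": 0,"y": 0,"z": -0.66,"turn": -0.1},
    {"jaw": 0,"x": 0,"y": 0,"z": -0.69,"turn": -0.15},
    {"jaw": 0,"x": 0,"y": 0,"z": -0.69,"turn": -0.2},
    {"jaw": 0,"x": 0,"y": 0,"z": -0.69,"turn": -0.25},
    {"jaw": 0,"x": 0,"y": 0,"z": -0.69,"turn": -0.3},
    {"jaw": 0,"x": 0,"y": 0,"z": -0.69,"turn": -0.35},
    {"jaw": 0,"x": 0,"y": 0,"z": -0.69,"turn": -0.398},
    {"jaw": 0,"x": 0,"y": 0,"z": -0.69,"turn": -0.398},
  ],
)

```text
time: 11.68
tool_pos: [572.4, 257.0, 299.3]
ee_rot: [[-0.077, 0.997, 0.0], [0.997, 0.077, 0.0], [0.0, 0.0, -1.0]]
contact_force: [0.3, -0.2, -1.2]
width: 0.463
gripper_force: 30.0
```

>>> servo_tool(
  steps=[
    {"jaw": 0,"x": -0.1,"y": 0.003,"z": 0,"turn": 0},
    {"jaw": 0,"x": -0.22,"y": 0.007,"z": 0,"turn": 0},
    {"jaw": 0,"x": -0.34,"y": 0.011,"z": 0,"turn": 0},
    {"jaw": 0,"x": -0.46,"y": 0.015,"z": 0,"turn": 0},
    {"jaw": 0,"x": -0.58,"y": 0.018,"z": 0,"turn": 0},
    {"jaw": 0,"x": -0.7,"y": 0.02,"z": 0,"turn": 0},
  ],
)

```text
time: 12.42
tool_pos: [602.2, -22.7, 299.1]
ee_rot: [[-0.074, 0.997, 0.0], [0.997, 0.074, 0.0], [0.0, 0.0, -1.0]]
contact_force: [1.5, 0.4, -1.1]
width: 0.467
gripper_force: 30.0
```

>>> servo_tool(
  steps=[
    {"jaw": 0,"x": -0.12,"y": 0.003,"z": 0,"turn": 0},
    {"jaw": 0,"x": -0.24,"y": 0.006,"z": 0,"turn": 0},
    {"jaw": 0,"x": -0.36,"y": 0.009,"z": 0,"turn": 0},
    {"jaw": 0,"x": -0.46,"y": 0.012,"z": 0,"turn": 0},
    {"jaw": 0,"x": -0.53,"y": 0.015,"z": 0,"turn": 0},
    {"jaw": 0,"x": -0.57,"y": 0.016,"z": 0,"turn": 0},
    {"jaw": 0,"x": -0.57,"y": 0.016,"z": 0,"turn": 0},
    {"jaw": 0,"x": -0.57,"y": 0.016,"z": 0,"turn": 0},
  ],
)

```text
time: 13.42
tool_pos: [626.8, -246.4, 298.7]
ee_rot: [[-0.079, 0.997, -0.0], [0.997, 0.079, 0.001], [0.001, -0.0, -1.0]]
contact_force: [-0.2, 1.2, -1.3]
width: 0.465
gripper_force: 30.0
```

Run:
```python
from h import *
s=arm.read_state();im=vision.camera('wrist')[:,:,::-1].copy()
cv2.imwrite('pics/w4.png',im)
import pickle;pickle.dump(s,open('w4.pkl','wb'));print(s['q'],s['tool_pos'],s['ee_rot'],s['contact_force'],s['width'])
```

```text
[-0.2093  0.4358  0.6942  1.5466 -0.2877  1.2639  0.6052] [ 626.7771 -246.4184  298.6595] [[-0.0788  0.9969 -0.0001]
 [ 0.9969  0.0788  0.0006]
 [ 0.0006 -0.     -1.    ]] [-0.1639  1.1883 -1.3185] 0.46451790360631356
```

View pics/w4.png

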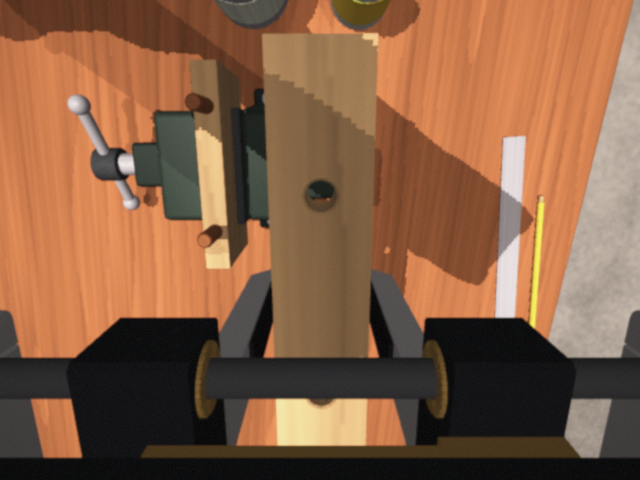

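The held rail runs along column ~320 with its far hole at (320,195). The dowels are left of it, with tips near (192,101) and (204,240), and both look short. One enlarged crop for the exact pixels.

Run:
```python
import cv2,numpy as np
im=cv2.imread('pics/w4.png')
f=lambda u,v:cv2.resize(im[v:v+42,u:u+42],(260,260),interpolation=3)
cv2.imwrite('pics/c4.png',np.hstack([f(178,82),f(185,218),f(299,174)]))
```

```text
(no output)
```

View pics/c4.png

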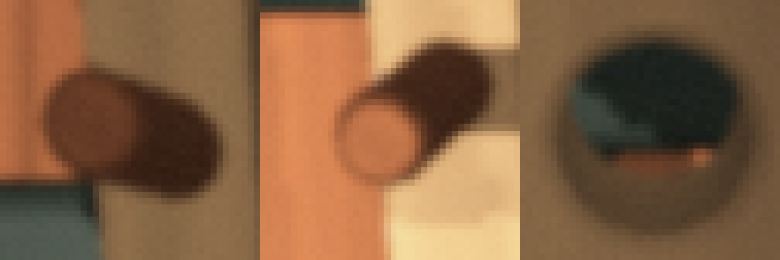

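Run:
```python
from h import *
import pickle
s=pickle.load(open('w4.pkl','rb'));c=cam('wrist',s);R=np.array(s['ee_rot']);t=np.array(s['tool_pos'])
b=px2w(c,192.5,101.2,195);a=px2w(c,204,240.2,195)
e=b-a;print(a,b,np.linalg.norm(e),np.degrees(np.arctan2(e[1],e[0])))
zt=t[2]+5.5
h=px2w(c,320.8,196.2,zt);E=px2w(c,321,35,zt)
print('hole tool',R.T@(h-t),'end',R.T@(E-t))
for n,(u,v) in dict(lf=(264,35),rf=(378,35),ln=(274.5,310),rn=(370,310)).items(): print(n,R.T@(px2w(c,u,v,zt)-t))
print('toolx',np.degrees(np.arctan2(R[1,0],R[0,0])))
```

```text
[ 540.7227 -250.2262  195.    ] [ 532.8215 -154.4813  195.    ] 96.07036317396988 94.71756922509354
hole tool [50.7139 -0.7518 -5.4714] end [112.1132  -0.6555  -5.4368]
lf [112.1161 -22.2749  -5.4364]
rf [112.1104  20.9686  -5.4373]
ln [ -1.0578 -21.7499  -5.5002]
rn [-1.0876 21.5308 -5.5011]
toolx 94.51945610142029
```

>>> servo_tool(
  steps=[
    {"jaw": 0,"x": 0.05,"y": -0.08,"z": 0,"turn": -0.001},
    {"jaw": 0,"x": 0.1,"y": -0.17,"z": 0,"turn": -0.001},
    {"jaw": 0,"x": 0.1215,"y": -0.214,"z": 0.02,"turn": -0.001},
    {"jaw": 0,"x": 0.1215,"y": -0.214,"z": 0.06,"turn": -0.001},
    {"jaw": 0,"x": 0.1215,"y": -0.214,"z": 0.1,"turn": -0.001},
    {"jaw": 0,"x": 0.1215,"y": -0.214,"z": 0.13,"turn": -0.001},
    {"jaw": 0,"x": 0.1215,"y": -0.214,"z": 0.14,"turn": -0.001},
    {"jaw": 0,"x": 0.1215,"y": -0.214,"z": 0.14,"turn": -0.001},
    {"jaw": 0,"x": 0.1215,"y": -0.214,"z": 0.14,"turn": -0.001},
  ],
)

```text
time: 14.6
tool_pos: [537.7, -206.4, 243.0]
ee_rot: [[-0.081, 0.997, 0.0], [0.997, 0.081, -0.0], [-0.0, 0.0, -1.0]]
contact_force: [-0.1, 0.3, -1.3]
width: 0.467
gripper_force: 30.0
```

>>> servo_tool(
  steps=[
    {"jaw": 0,"x": 0.004,"y": 0,"z": 0.015,"turn": 0},
    {"jaw": 0,"x": 0.004,"y": 0,"z": 0.03,"turn": 0},
    {"jaw": 0,"x": 0.004,"y": 0,"z": 0.0385,"turn": 0},
    {"jaw": 0,"x": 0.004,"y": 0,"z": 0.0385,"turn": 0},
    {"jaw": 0,"x": 0.004,"y": 0,"z": 0.0385,"turn": 0},
    {"jaw": 0,"x": 0.004,"y": 0,"z": 0.0385,"turn": 0},
  ],
)

```text
time: 15.35
tool_pos: [537.4, -204.5, 227.4]
ee_rot: [[-0.081, 0.997, 0.0], [0.997, 0.081, -0.0], [-0.0, 0.0, -1.0]]
contact_force: [0.1, 0.5, -1.7]
width: 0.466
gripper_force: 30.0
```

Run:
```python
from h import *
P=[]
for i in range(2):
    im=vision.camera('wrist');s=arm.read_state();P.append(s['tool_pos'])
sc=vision.camera('scene')[:,:,::-1]
print(P,s['ee_rot'],s['contact_force'],s['time'])
c=cam('wrist',s); print('dowel b px if seen',w2px(c,[532.8,-154.5,195]))
a=cv2.resize(im[150:310,240:400,::-1],(400,400),interpolation=3);b=cv2.resize(sc[260:360,170:270],(400,400),interpolation=3)
cv2.imwrite('pics/f.png',np.hstack([a,b]))
```

```text
[array([ 537.3363, -204.5318,  227.4215]), array([ 537.3211, -204.4875,  227.3857])] [[-0.0815  0.9967  0.0001]
 [ 0.9967  0.0815 -0.    ]
 [-0.      0.0001 -1.    ]] [ 0.3604 -0.3402 -1.787 ] 15.45
dowel b px if seen [321.3437 186.8426]
```

View pics/f.png

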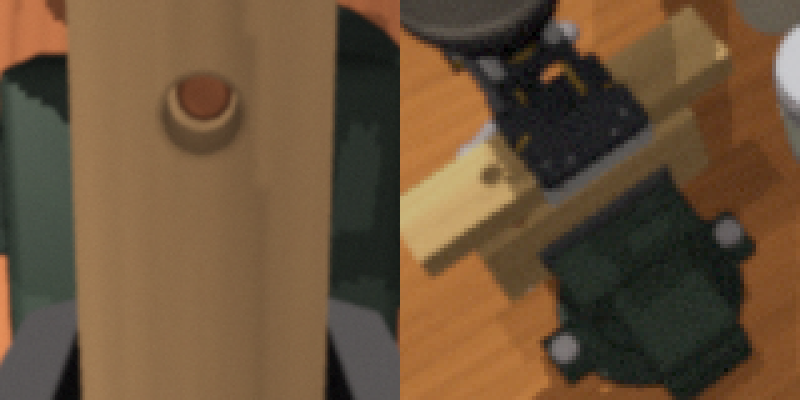

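The view through the hole shows the dowel tip concentric with the far hole to within about 0.5 mm (seen px (321.5,187), predicted (321.3,187)). The scene view shows the rail parallel over the board and clear of it. Handing in.

```bash
python3 -c "
from station import arm
print(arm.job_done())"
```

```text
the job is handed in; nothing more can be done
None
```

Both dowels are pushed fully home, and the gripper is holding the pine rail level with its holes over them, about 1 cm clear of their tops; the job is handed in at about 15.5 s.

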